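# Prop the sample chest's lid open on its stay

### The arm

A 7-joint arm with a two-finger parallel gripper is mounted at the origin on the work surface. World frame = base frame: x ahead of the robot, y to its left, z up, the work surface at z = 0. Lengths are in m, angles in rad, forces in N, time in s.
With the tool pointing down it reaches from about 0.4 to 0.925 m from the base axis. Payload 4.1 kg.
Tool frame: the origin (TCP) lies between the finger pads; the fingertips stand 22 mm ahead of it and the grasp point (between the pads) lies 3 mm ahead of it (tcp_to_tips is the z of the fingertips in the tool frame, in m); z points along the fingers, y is the line along which they close (so a half turn about z gives the same grasp; the last joint's range is limited). The gripper opens to 85 mm and grips with 20 to 120 N. Pads are 22 mm wide; open, the fingers measure 114 mm over their backs; the gripper's body (76 mm by 85 mm) begins 54 mm behind the grasp point. The pads swing forward as they close: fully open they stand 13 mm farther back than shut.
Start: joints at [-1.248, 0.398, 0.045, 1.537, -0.019, 1.207, -0.051], TCP at [0.266, 0.593, 0.253] pointing down, gripper open.
Joint ranges: [-2.82, 2.82], [-0.49, 2.23], [-1.37, 1.46], [0, 2.46], [-1.36, 4.5], [0.23, 2], [-2.94, 2.94]. Speed limits (rad/s): [2.57, 2.57, 3.14, 3.14, 3.14, 3.14, 3.14].

### API

Orientations are given as a rotation vector (axis times angle).
In Python, from cell import sense, read_camera, get_calibration, hand_in, tcp_to_tips gives the robot as it stands.
- The arm moves only by the tool move_arm, never from a script. Its argument "commands" is text: rows parted by semicolons, each of 7 numbers parted by spaces: the turn, a rotation vector about the world's x, y, z in degrees, then the shift along the world's x, y, z in m, then the closure, from 0 (fully open) to 1 (shut). In form: rx ry rz x y z hand; .... A call has 1 to 10 rows; each row is the pose to reach, as a shift and turn from the pose commanded when the call began; what a row does not reach only later rows make up. A row lasts 1/10 s, in which the tool goes at most 50 mm and 8.59 degrees, less where a joint would pass 70% of its speed; a pose out of reach is approached as far as the arm can. A call with a gripper value outside its range is refused whole. The fingers move at their own pace and stop on an object; the grip force is fixed at half the most. Time passes only in rows, so rows that repeat a pose let the fingers close. It gives the time, the measured TCP pose, the force, the opening and the grip force at its end, in the units of the state.
- sense(): the state, without advancing time (a new reading comes with each control period).
- read_camera(name): name is "scene" or "top"; returns (picture, depth): 384x512x3 uint8, blue, green, red; 384x512 float32, m along the optical axis (not along the pixel's ray), 0 where there is no reading.
- get_calibration(name): a dict with "vfov" (degrees; the focal length in pixels is half the picture's height over the tangent of half this angle, whatever the lens; pixels are square), "cx", "cy" (the principal point, pixels), "origin" and "rotation" of the camera in the world. Camera axes: x right, y up, looking along -z (the intrinsics and any distortion apply to the point x, -y, -z); pixel columns grow to the right and rows downward; lengths in m; the calibration is good to about 2 mm. A picture is of the moment at which its call begins. get_calibration takes no time and is no camera call.
- hand_in(): hands the job in; it is judged then, once.
The state is a dict: "time_s": time; "qpos": joint angles; "joint_velocities": joint speeds; "joint_efforts": joint torques, N m; "position": TCP position; "eef_rot": TCP orientation; "ft_force": force on the tool from outside, world axes, zero at the start; "torque": the same for the moment, N m; "width": finger opening in m; "grip_force": force on a finger pad.
Only numpy, scipy, OpenCV 4.12 (cv2) and the standard library are available. Lean on these libraries where they do the work, as an engineer would, in place of code of your own. Each camera call takes 0.05 s, during which the arm holds its last target. There are 200 camera calls.

### The job

Open the lid of the blue sample chest by its red bar handle, swing the chest's side stay upright by its red peg as far as it goes, and let the lid back down until its steel pin rests in the saddle of the stay, so that the lid stays propped open with no hand on it. Leave the bottle, jar, carton and test-tube rack where they stand.

Things in the scene. Friction and masses are not known exactly. Their poses are not given: they have to be found in the camera images.
- chest: Blue open-topped chest, 160 (x) x 180 (y) x 110 mm high, walls 12 mm, fixed to the bench; sample jars inside, tops 64 mm above the bench. Origin: centre of its underside. Its -x face is the front, where the handle is (it faces the robot's right, world -y, give or take 0.4 rad); its -y face carries the stay (away from the robot, world +x). Positions below called 'chest frame' are x, y, z from this origin along its axes.
- lid_hinge (a point): Middle of the lid's hinge line at the rear rim, chest frame (80, 0, 115) mm; the hinge line runs along the chest's y. The lid is a white panel 160 mm deep, 180 mm wide, 12 mm thick, 0.4 kg (varies by 15 %).
- lid (a joint): Lid angle in rad: 0 shut (at the start), grows as the front edge rises, hard stop at 1.40. The hinge has slow-close drag: the lid stays up by itself above about 1.2 rad; let go below about 1.0 rad it sinks slowly (under 1 rad/s), down to the stay if that is upright, else shut. Resting on the stay it reads 0.87. Lifting at the handle takes about 2 to 4 N, tipping it forwards again from fully open under 2 N.
- lid_handle (a point): Middle of the red bar handle, 200 mm from the hinge line in the plane of the lid: a round bar 12 mm thick and 110 mm long, parallel to the hinge line, standing 40 mm out from the lid's front edge on two arms at its ends (34 mm clear gap between bar and lid edge or chest wall). When shut it is in front of the chest, 115 mm above the bench; fully open about 312 mm above it. This point's axes turn with the lid (at angle 0 they are the chest's).
- lid_pin (a point): The steel pin that rests on the stay: 12 mm thick, along the hinge line, sticking out 31 mm from the lid's -y edge, 130 mm from the hinge line. This point is on the pin's axis at the middle of the stay's saddle width, chest y = -110 mm.
- stay_pivot (a point): Pivot of the stay on the outside of the chest's -y wall, chest frame (-30, -110, 50) mm; its axis is along the chest's y. The stay is a 10 mm steel rod with a flat steel saddle plate (42 x 22 mm with 3 mm lips) at its end, at most 185 mm from the pivot.
- stay (a joint): Stay angle in rad: 0 is folded, leaning backwards towards the hinge side with the rod 0.45 rad above level; grows as the end of the stay comes up and forwards (towards the chest's front, -x). Hard stop at 0.963, rod nearly upright: this is the propping place. It stays where it is left (moving the peg takes about 1 to 3 N). Starts between 0 and 0.3. It passes under the lid's pin when the lid is at 1.1 rad or more; the lid's weight presses it against its stop.
- stay_peg (a point): Point on the red push peg of the stay, 135 mm from the pivot along the rod: a round peg 12 mm thick sticking out from the rod along the chest's -y, from chest y = -110 to -216 mm; this point is at y = -195 mm. Folded it is at chest frame (92, -195, 109) mm, upright at (-9, -195, 183) mm.
- stay_saddle (a point): Where the axis of the lid's pin lies when it is seated in the stay's saddle; moves with the stay, 166 mm from the pivot, chest y = -110 mm. When the lid is propped lid_pin coincides with it.
- milk_bottle: White bottle with red cap, 60 mm across, 170 mm tall, loose; origin at the centre of its underside. Leave alone.
- honey_jar: Amber jar with brass cap, 58 mm across, 62 mm tall, loose; origin at the centre of its underside. Leave alone.
- carton: Red carton 60 x 60 x 110 mm tall, loose, behind the chest's hinge side; origin at the centre of its underside. Leave alone.
- tube_rack: Steel test-tube rack 120 x 60 mm, 110 mm tall with its blue-capped tubes, loose, in front of the chest's handle, about 180 mm from it; origin at the centre of its underside. Leave alone.

How it is judged:
By the outcome, as a careful person would: the job done as asked, in the order asked, and still so for the second after the job is handed in, with the robot touching nothing.
It also fails if it takes over 61 s, if anything falls off the work surface, if the arm or the gripper's body presses on something with over 40 N, if the wrist force passes 120 N, or if a joint passes its speed limit or range.

## Working session

There is one attempt and no reset: what is moved stays moved. The work goes in short steps, Python scripts to look and compute and a tool call to move; the robot and the scene stay as the last step left them, time stands still between calls to the robot, and variables do not carry over. Pictures are saved under pics/ and viewed, at most 10 in all, crops included, and the job is handed in when it is done.

Besides the shell and the picture viewer there is one more tool, called after ">>>" by a JSON object that holds its "fn" and its "kwargs", one argument or row to a line. move_arm: Moves the arm, as the interface text tells. Its arguments: {"type":"object","properties":{"commands":{"type":"string"}},"required":["commands"]}

```bash
mkdir -p pics; ls
python3 - <<'E'
from cell import *
import cv2,numpy as np
s=sense();print(s)
for n in("scene","top"):
    p,d=read_camera(n);cv2.imwrite(f"pics/{n}0.png",p);np.save(f"pics/{n}0.npy",d);print(n,get_calibration(n))
print(tcp_to_tips)
E
```

```text
pics
{'time_s': 0.0, 'qpos': array([-1.24798655,  0.39918826,  0.04504245,  1.53787403, -0.01868983,
        1.20690134, -0.05070856]), 'joint_velocities': array([-1.24475924e-04, -8.05893433e-04,  1.34738785e-03,  1.13099166e-03,
        9.50376870e-05, -1.19966151e-03, -1.75922995e-03]), 'joint_efforts': array([-2.80069862e-04, -4.75128186e+01,  1.36471029e+00, -2.54216230e+01,
        1.16782717e-02,  9.55094118e-03, -6.10496912e-06]), 'position': array([0.26586158, 0.59249616, 0.25226867]), 'eef_rot': array([-6.57468290e-01, -3.07175529e+00,  3.03432250e-03]), 'ft_force': array([ 0.61250036, -0.22875338,  0.05702202]), 'torque': array([ 0.0286597 , -0.05390388,  0.01171763]), 'grip_force': 0.0, 'width': 0.08558779184356682}
scene {'vfov': 51.65683878515194, 'cx': 256.5451294618381, 'cy': 189.0379733276112, 'origin': array([1.05546844, 0.07281088, 0.83363891]), 'rotation': array([0.4856532 , 0.48085123, 1.49481829])}
top {'vfov': 56.297512126896095, 'cx': 257.5556313242922, 'cy': 192.43881515580551, 'origin': array([0.38336771, 0.06969382, 0.89896339]), 'rotation': array([ 0.13574969, -0.14507475, -1.57197281])}
0.022
```

View pics/scene0.png

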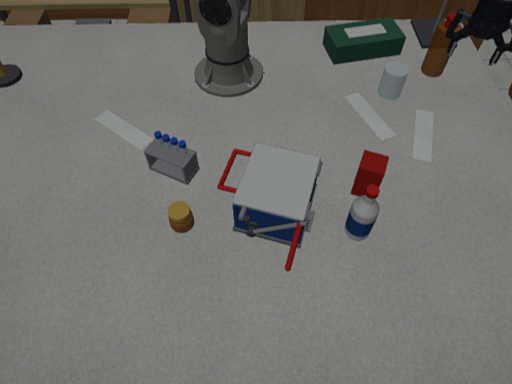

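View pics/top0.png

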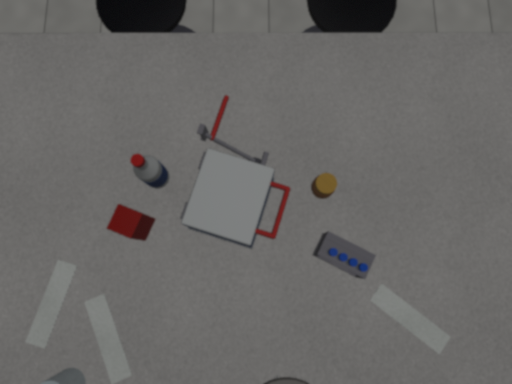

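The scene view shows the shut chest with its handle at about (235,170) and the red peg at (293,247). The rack is at (172,158). In the top view the lid is centred near (228,197), the handle bar near (282,212) and the peg near (219,117). Next I measure these.

```bash
cat > h.py <<'E'
import numpy as np,cv2
from scipy.spatial.transform import Rotation as R
from cell import *
def ray(n,px):
    c=get_calibration(n);f=192/np.tan(np.radians(c["vfov"])/2)
    px=np.atleast_2d(px).astype(float)
    d=np.c_[(px[:,0]-c["cx"])/f,-(px[:,1]-c["cy"])/f,-np.ones(len(px))]
    return np.array(c["origin"]),R.from_rotvec(c["rotation"]).apply(d)
def plane(n,px,z):
    o,d=ray(n,px);return o+d*((z-o[2])/d[:,2])[:,None]
def deep(n,px,D):
    o,d=ray(n,px);p=np.atleast_2d(px).astype(int);return o+d*D[p[:,1],p[:,0]][:,None]
def red(p):
    b,g,r=[p[...,i].astype(int) for i in range(3)]
    return ((r>90)&(r>2*g+20)&(r>2*b+20)).astype(np.uint8)
def blobs(m,k=30):
    n,l,s,c=cv2.connectedComponentsWithStats(m)
    return [(s[i],c[i],np.argwhere(l==i)[:,::-1]) for i in range(1,n) if s[i][4]>k]
E
python3 - <<'E'
from h import *
np.set_printoptions(precision=4,suppress=True)
for n in("top","scene"):
    p=cv2.imread(f"pics/{n}0.png");D=np.load(f"pics/{n}0.npy")
    for s,c,pts in blobs(red(p)):
        P=deep(n,pts,D);print(n,s,c,"med",np.median(P,0),"min",P.min(0),"max",P.max(0))
    # lid: points with depth height near .121
    v,u=np.mgrid[:384,:512];px=np.c_[u.ravel(),v.ravel()]
    P=deep(n,px,D);g=p.reshape(-1,3).astype(int)
    m=(abs(P[:,2]-.121)<.012)&(g.min(1)>(130 if n=='top' else 150))
    bl=sorted(blobs(m.reshape(384,512).astype(np.uint8)),key=lambda b:-b[0][4])[0]
    Q=plane(n,bl[2],.121)[:,:2]
    r=cv2.minAreaRect(Q.astype(np.float32));print(n,"lid",bl[0],r,cv2.boxPoints(r),np.median(deep(n,bl[2],D)[:,2]))
E
```

```text
top [212  97  16  40 118] [219.0424 116.2712] med [0.694  0.1497 0.1412] min [0.6471 0.1326 0.136 ] max [0.7395 0.1647 0.1449]
top [132 155  11  11  98] [136.8571 159.6429] med [0.5858 0.3175 0.1699] min [0.3834 0.0697 0.1675] max [0.5965 0.328  0.899 ]
top [257 183  32  55 237] [276.9536 211.27  ] med [0.4781 0.0205 0.1203] min [ 0.3834 -0.0028  0.1163] max [0.5455 0.0697 0.899 ]
top [109 205  30  31 490] [124.2633 220.1959] med [0.4657 0.3575 0.1102] min [0.3834 0.0697 0.1061] max [0.4992 0.3904 0.899 ]Traceback (most recent call last):
  File "<stdin>", line 11, in <module>
IndexError: list index out of range
```

Run:
```python
from h import *
np.set_printoptions(precision=4,suppress=True)
for n in("top","scene"):
    p=cv2.imread(f"pics/{n}0.png");D=np.load(f"pics/{n}0.npy")
    v,u=np.mgrid[:384,:512];px=np.c_[u.ravel(),v.ravel()]
    P=deep(n,px,D);g=p.reshape(-1,3).astype(int)
    m=(abs(P[:,2]-.121)<.006)&(D.ravel()>0)&(np.ptp(g,axis=1)<30)
    m=cv2.morphologyEx(m.reshape(384,512).astype(np.uint8),cv2.MORPH_OPEN,np.ones((9,9)))
    bl=sorted(blobs(m),key=lambda b:-b[0][4])[0]
    Q=plane(n,bl[2],.121)[:,:2]
    r=cv2.minAreaRect(Q.astype(np.float32));print(n,"lid",r,cv2.boxPoints(r),np.median(deep(n,bl[2],D)[:,2]))
    for s,c,pts in blobs(red(p)):
        if s[4]>400:continue
        pts=pts[D[pts[:,1],pts[:,0]]>0];P=deep(n,pts,D)
        r=cv2.minAreaRect(P[:,:2].astype(np.float32));print(n,s,"med",np.median(P,0),"rect",r[0],r[1],r[2]); 
        if s[4]>150: print(cv2.boxPoints(r))
        q=P[:,:2]-P[:,:2].mean(0);w=np.linalg.svd(q,full_matrices=0)[2][0];print(" dir",w,"ext",(q@w).min(),(q@w).max())
```

```text
top lid ((0.5182244777679443, 0.13138176500797272), (0.16458749771118164, 0.17937535047531128), 71.96720886230469) [[0.4075 0.0809]
 [0.578  0.0254]
 [0.629  0.1819]
 [0.4584 0.2374]] 0.12378397200469166
top [212  97  16  40 118] med [0.694  0.1497 0.1412] rect (0.693837583065033, 0.14969465136528015) (0.006437252275645733, 0.09663867950439453) 71.89187622070312
 dir [-0.9511  0.3088] ext -0.04862268951833869 0.048016743333008316
top [132 155  11  11  98] med [0.5858 0.3175 0.1699] rect (0.5856640934944153, 0.3172927498817444) (0.02185426838696003, 0.021427026018500328) 1.8256480693817139
 dir [-0.2468 -0.9691] ext -0.01160949383413563 0.010864099993887917
top [257 183  32  55 237] med [0.4804 0.0205 0.1203] rect (0.4860168397426605, 0.031059980392456055) (0.03939354792237282, 0.11560431867837906) 71.90606689453125
[[ 0.425   0.0303]
 [ 0.5348 -0.0056]
 [ 0.5471  0.0318]
 [ 0.4372  0.0677]]
 dir [-0.9504  0.3109] ext -0.05863509191266928 0.05696430840625086
scene lid ((0.5235943794250488, 0.13045135140419006), (0.16172607243061066, 0.18592315912246704), 71.54052734375) [[0.4098 0.083
[... 450 characters left out ...]
824) 72.30850982666016
[[ 0.4259  0.0285]
 [ 0.5418 -0.0085]
 [ 0.5549  0.0327]
 [ 0.439   0.0697]]
 dir [ 0.9525 -0.3047] ext -0.06430008482823514 0.0573091399786704
scene [366 184  13  12 122] med [0.5891 0.3182 0.1699] rect (0.5509434342384338, 0.3372412323951721) (0.025003457441926003, 0.11405981332063675) 62.65059280395508
 dir [ 0.8937 -0.4486] ext -0.09312108138461546 0.02105171269191394
scene [285 222  16  49 233] med [0.6991 0.1487 0.141 ] rect (0.6971126198768616, 0.14937791228294373) (0.010058453306555748, 0.10793139040470123) 71.93138122558594
[[0.6442 0.1613]
 [0.7469 0.1279]
 [0.75   0.1374]
 [0.6474 0.1709]]
 dir [ 0.9545 -0.2981] ext -0.056403504314770606 0.051551072826678083
```

Lid centre, handle and peg all agree with the given sizes:

- **Chest:** origin (0.521, 0.131), x axis at 72°.
- **Bar:** (0.484, 0.017, 0.115).
- **Stay:** about 0.25 rad.

Now I move above the handle.

>>> {"fn": "move_arm", "kwargs": {
  "commands": "0 0 6 0.109 -0.288 0 0.5;0 0 6 0.109 -0.288 0 0.5;0 0 6 0.109 -0.288 0 0.5;0 0 6 0.109 -0.288 0 0.5;0 0 6 0.109 -0.288 0 0.5;0 0 6 0.109 -0.288 0 0.5;0 0 6 0.218 -0.576 0 0.5;0 0 6 0.218 -0.576 0 0.5;0 0 6 0.218 -0.576 0 0.5;0 0 6 0.218 -0.576 0 0.5"
}}

```text
time_s: 1.1
position: [0.4431, 0.1234, 0.2532]
eef_rot: [-0.496, -3.102, -0.001]
ft_force: [1.0, -0.2, 0.4]
width: 0.0428
grip_force: 0.0
```

>>> {"fn": "move_arm", "kwargs": {
  "commands": "0 0 0 0.04 -0.1 0 0.5;0 0 0 0.04 -0.1 0 0.5;0 0 0 0.04 -0.1 0 0.5;0 0 0 0.04 -0.1 0 0.5;0 0 0 0.04 -0.1 0 0.5"
}}

```text
time_s: 1.6
position: [0.4825, 0.0269, 0.2529]
eef_rot: [-0.493, -3.101, -0.001]
ft_force: [-0.3, -0.2, -0.4]
width: 0.043
grip_force: 0.0
```

>>> {"fn": "move_arm", "kwargs": {
  "commands": "0 0 0 0.002 -0.01 0 0.5;0 0 0 0.002 -0.01 -0.04 0.5;0 0 0 0.002 -0.01 -0.08 0.5;0 0 0 0.002 -0.01 -0.11 0.5;0 0 0 0.002 -0.01 -0.12 0.5;0 0 0 0.002 -0.01 -0.12 0.5;0 0 0 0.002 -0.01 -0.12 0.5"
}}

```text
time_s: 2.3
position: [0.4862, 0.0158, 0.1346]
eef_rot: [0.494, 3.1, 0.001]
ft_force: [-0.1, 1.2, 0.9]
width: 0.0427
grip_force: 0.0
```

Run:
```python
from h import *
p,d=read_camera("scene");q,e=read_camera("top")
a=cv2.resize(p[100:260,170:370],(800,640))[:600];cv2.imwrite("pics/c1.png",cv2.resize(np.hstack([p[110:250,190:330],q[140:280,200:340]]),(800,400),interpolation=2))
```

```text
(no output)
```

View pics/c1.png

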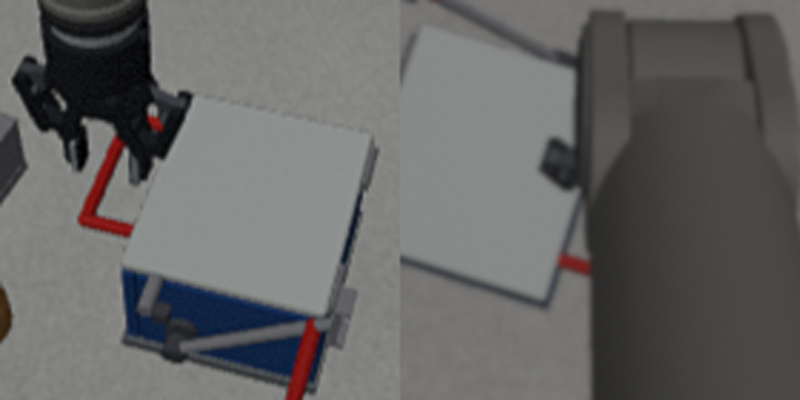

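The left half shows the fingers straddling the bar (tips near (75,165) and (135,180)). A finger knuckle overhangs the lid edge at (180,110), so I check its height.

Run:
```python
from h import *
q,e=read_camera("top")
v,u=np.mgrid[186:208,250:264];px=np.c_[u.ravel(),v.ravel()];P=deep("top",px,e);ok=(e[v.ravel(),u.ravel()]>0)&(q[v.ravel(),u.ravel()].max(1)<70);print(P[ok].round(3)[:40:3])
p,d=read_camera("scene")
v,u=np.mgrid[140:156,245:260];px=np.c_[u.ravel(),v.ravel()];P=deep("scene",px,d);ok=(d[v.ravel(),u.ravel()]>0)&(p[v.ravel(),u.ravel()].max(1)<70);print(P[ok].round(3)[::3],P[ok][:,2].min())
```

```text
[[0.47  0.063 0.465]
 [0.469 0.063 0.463]
 [0.465 0.062 0.474]
 [0.513 0.072 0.217]
 [0.465 0.061 0.472]
 [0.511 0.074 0.217]
 [0.512 0.068 0.216]
 [0.462 0.06  0.478]
 [0.51  0.072 0.215]
 [0.51  0.066 0.213]
 [0.462 0.062 0.472]
 [0.508 0.074 0.216]
 [0.508 0.068 0.214]
 [0.509 0.062 0.206]]
[[0.5   0.058 0.222]
 [0.497 0.077 0.218]
 [0.503 0.06  0.223]
 [0.498 0.073 0.217]
 [0.498 0.079 0.217]
 [0.504 0.06  0.221]
 [0.503 0.067 0.219]
 [0.503 0.073 0.219]
 [0.502 0.079 0.218]
 [0.507 0.06  0.22 ]
 [0.506 0.067 0.219]
 [0.505 0.073 0.218]
 [0.5   0.081 0.212]
 [0.507 0.062 0.217]
 [0.508 0.069 0.218]
 [0.509 0.075 0.22 ]
 [0.508 0.058 0.216]
 [0.509 0.064 0.217]
 [0.509 0.071 0.217]
 [0.509 0.077 0.216]
 [0.505 0.06  0.209]
 [0.511 0.066 0.216]
 [0.515 0.073 0.22 ]
 [0.51  0.079 0.215]
 [0.508 0.062 0.209]
 [0.516 0.068 0.218]
 [0.515 0.075 0.216]
 [0.504 0.06  0.202]
 [0.518 0.066 0.217]
 [0.518 0.073 0.217]
 [0.511 0.06  0.206]
 [0.516 0.066 0.212]
 [0.52  0.073 0.216]
 [0.513 0.062 0.206]
 [0.519 0.068 0.212]
 [0.52  0.075 0.213]
 [0.517 0.066 0.207]
 [0.521 0.072 0.211]
 [0.516 0.066 0.203]
 [0.519 0.072 0.206]
 [0.516 0.064 0.199]
 [0.519 0.07  0.202]] 0.168279252181322
```

Knuckle is at about 0.20 m, far above the lid. I go down and close.

>>> {"fn": "move_arm", "kwargs": {
  "commands": "0 0 0 -0.001 0.001 -0.02 0.5;0 0 0 -0.001 0.001 -0.02 0.5;0 0 0 -0.001 0.001 -0.02 0.9;0 0 0 -0.001 0.001 -0.02 1;0 0 0 -0.001 0.001 -0.02 1;0 0 0 -0.001 0.001 -0.02 1;0 0 0 -0.001 0.001 -0.02 1;0 0 0 -0.001 0.001 -0.02 1"
}}

```text
time_s: 3.3
position: [0.4839, 0.0142, 0.1143]
eef_rot: [0.497, 3.102, -0.003]
ft_force: [-1.7, -4.7, 3.9]
width: 0.0099
grip_force: 58.4
```

>>> {"fn": "move_arm", "kwargs": {
  "commands": "0 0 0 0 0.0005 0.014 1;0 0 0 0.0006 0.002 0.028 1;0 0 0 0.0014 0.004 0.042 1;0 0 0 0.0024 0.0074 0.055 1;0 0 0 0.0037 0.0115 0.0686 1"
}}

```text
time_s: 3.8
position: [0.4873, 0.025, 0.1825]
eef_rot: [-0.498, -3.102, 0.006]
ft_force: [0.3, -5.2, -3.8]
width: 0.0102
grip_force: 58.3
```

>>> {"fn": "move_arm", "kwargs": {
  "commands": "0 0 0 0.0016 0.005 0.013 1;0 0 0 0.0035 0.0108 0.0255 1;0 0 0 0.0057 0.0175 0.0376 1;0 0 0 0.0081 0.025 0.0492 1;0 0 0 0.0108 0.0332 0.0602 1;0 0 0 0.0137 0.0421 0.0706 1;0 0 0 0.0168 0.0517 0.0803 1;0 0 0 0.0201 0.0619 0.0893 1;0 0 0 0.0236 0.0728 0.0975 1;0 0 0 0.0273 0.0841 0.1049 1"
}}

```text
time_s: 4.8
position: [0.5133, 0.1047, 0.2896]
eef_rot: [-0.503, -3.097, 0.016]
ft_force: [-8.4, -11.2, 5.4]
width: 0.01
grip_force: 58.7
```

>>> {"fn": "move_arm", "kwargs": {
  "commands": "0 0 0 0.0038 0.0118 0.0065 1;0 0 0 0.0078 0.0239 0.0122 1;0 0 0 0.0118 0.0364 0.0169 1;0 0 0 0.0154 0.0475 0.0202 1;0 0 0 0.0154 0.0475 0.0202 1"
}}

```text
time_s: 5.3
position: [0.531, 0.1594, 0.3119]
eef_rot: [0.494, 3.1, 0.001]
ft_force: [-6.2, -3.7, 17.5]
width: 0.0099
grip_force: 62.3
```

Run:
```python
from h import *
p,d=read_camera("scene");q,e=read_camera("top")
cv2.imwrite("pics/c2.png",cv2.resize(np.hstack([p[60:270,180:390],q[80:290,160:370]]),(800,400),interpolation=2))
```

```text
(no output)
```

View pics/c2.png

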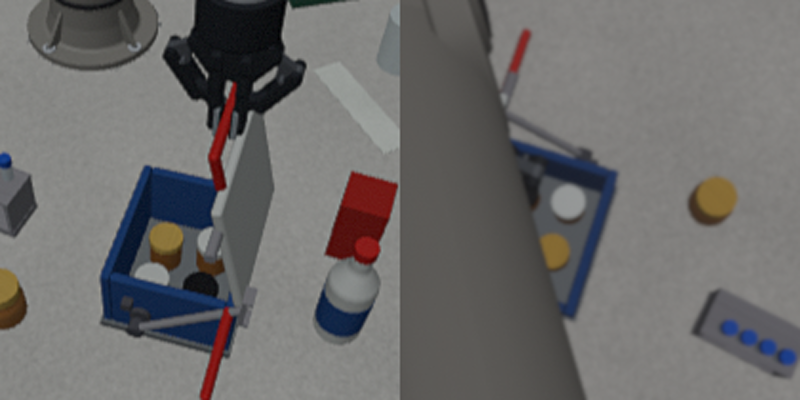

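The lid stands at about 1.32 rad, held at the handle at (228,110) in the left half, with the stay still folded. I release and back off upwards.

>>> {"fn": "move_arm", "kwargs": {
  "commands": "0 0 0 0 0 0 0.6;0 0 0 0 0 0 0.5;0 0 0 0 0 0 0.5;0 0 0 0 0 0.02 0.5;0 0 0 0 0 0.06 0.5;0 0 0 0 0 0.08 0.5;0 0 0 0.03 -0.01 0.08 0.5;0 0 0 0.06 -0.02 0.08 0.5"
}}

```text
time_s: 6.2
position: [0.5911, 0.1404, 0.3882]
eef_rot: [0.492, 3.101, 0.003]
ft_force: [-0.4, 0.0, 0.1]
width: 0.0428
grip_force: 0.0
```

>>> {"fn": "move_arm", "kwargs": {
  "commands": "0 0 0 0.05 0 0 0.5;0 0 0 0.1 0 0 0.5;0 0 0 0.133 0 -0.02 0.5;0 0 0 0.133 0 -0.07 0.5;0 0 0 0.133 0 -0.12 0.5;0 0 0 0.133 0 -0.17 0.5;0 0 0 0.133 0 -0.195 0.5;0 0 0 0.133 0 -0.195 0.5;0 0 0 0.133 0 -0.195 0.5"
}}

```text
time_s: 7.1
position: [0.7239, 0.1397, 0.1924]
eef_rot: [0.496, 3.102, 0.0]
ft_force: [-0.3, 0.1, 1.6]
width: 0.0427
grip_force: 0.0
```

Run:
```python
from h import *
p,d=read_camera("scene");q,e=read_camera("top")
cv2.imwrite("pics/c3.png",cv2.resize(np.hstack([p[100:310,180:390],q[40:250,140:350]]),(800,400),interpolation=2))
```

```text
(no output)
```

View pics/c3.png

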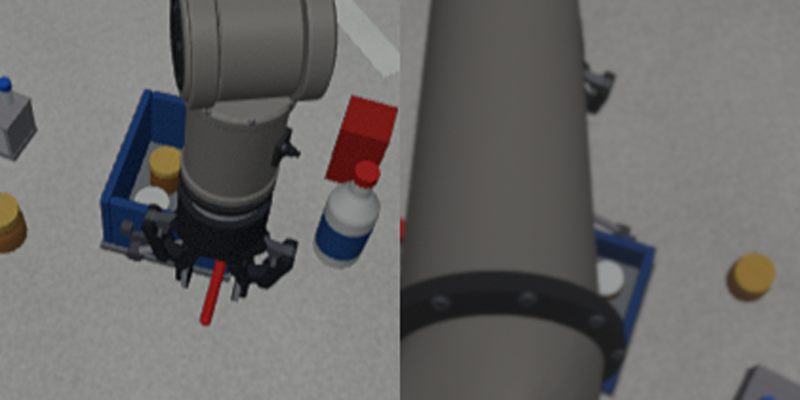

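The fingers straddle the peg at about (215,285), with 55 mm still to go down. The arm passes over the open lid, so I check its clearance first.

Run:
```python
from h import *
np.set_printoptions(precision=3,suppress=True)
q,e=read_camera("top");p,d=read_camera("scene")
v,u=np.mgrid[:384:2,:512:2];px=np.c_[u.ravel(),v.ravel()]
A=[]
for n,D in(("top",e),("scene",d)):
    P=deep(n,px,D);ok=D[v.ravel(),u.ravel()]>0;A.append(P[ok&(P[:,2]>.2)])
    print(n)
    for x in np.arange(.3,.8,.05):
        s=A[-1][(abs(A[-1][:,0]-x)<.01)]
        s=s[(s[:,1]>-.1)&(s[:,1]<.35)]
        if len(s): print(round(x,2),len(s),"y",s[:,1].min(),s[:,1].max(),"z",np.percentile(s[:,2],[0,5,50,100]))
print(sense()["qpos"])
```

```text
top
0.3 26 y 0.07948902836636851 0.08573935860638403 z [0.633 0.636 0.645 0.666]
0.35 1334 y 0.08323627613704933 0.160906826020628 z [0.639 0.659 0.696 0.706]
0.4 1003 y 0.06779479469653692 0.16462033783811458 z [0.609 0.641 0.676 0.686]
0.45 613 y 0.07975242355766142 0.15660548651432177 z [0.617 0.636 0.656 0.666]
0.5 450 y 0.08267788481965267 0.15940591736683588 z [0.601 0.616 0.637 0.645]
0.55 335 y 0.08708308785142879 0.1644608389750996 z [0.574 0.595 0.617 0.625]
0.6 258 y 0.09042480928600069 0.16756516864234194 z [0.564 0.577 0.597 0.605]
0.65 43 y 0.09411496920142862 0.1752190846915725 z [0.538 0.54  0.558 0.576]
0.7 58 y 0.07473581012604923 0.10334550649827623 z [0.224 0.229 0.274 0.512]
scene
0.6 32 y 0.09049204396427464 0.16719744120987154 z [0.56  0.564 0.576 0.585]
0.65 283 y 0.0939496917861802 0.1709620258557201 z [0.51  0.551 0.578 0.588]
0.7 443 y 0.07719660893719972 0.17784517236681446 z [0.227 0.279 0.56  0.568]
0.75 1505 y 0.09512265990998756 0.20191892749054827 z [0.203 0.266 0.455 0.553]
[-0.493  0.628  0.395  1.368 -0.246  1.189  1.178]
```

The forearm is more than 0.2 m above the lid. I go down and grip the peg.

>>> {"fn": "move_arm", "kwargs": {
  "commands": "0 0 0 0 0 -0.03 0.5;0 0 0 0 0 -0.053 0.5;0 0 0 0 0 -0.053 0.5;0 0 0 0 0 -0.053 0.8;0 0 0 0 0 -0.053 1;0 0 0 0 0 -0.053 1;0 0 0 0 0 -0.053 1;0 0 0 0 0 -0.053 1"
}}

```text
time_s: 8.1
position: [0.7253, 0.1408, 0.1411]
eef_rot: [0.494, 3.098, 0.005]
ft_force: [3.2, 3.3, 3.8]
width: 0.0101
grip_force: 58.6
```

>>> {"fn": "move_arm", "kwargs": {
  "commands": "0 0 0 -0.0029 -0.0088 0.0098 1;0 0 0 -0.006 -0.0185 0.0186 1;0 0 0 -0.0095 -0.0291 0.0263 1;0 0 0 -0.0131 -0.0403 0.0329 1;0 0 0 -0.0169 -0.052 0.0383 1;0 0 0 -0.0209 -0.0643 0.0424 1;0 0 0 -0.023 -0.071 0.044 1;0 0 0 -0.025 -0.0768 0.0453 1"
}}

```text
time_s: 8.9
position: [0.7017, 0.0677, 0.1894]
eef_rot: [0.49, 3.095, 0.016]
ft_force: [4.6, 3.0, 7.6]
width: 0.0098
grip_force: 61.8
```

>>> {"fn": "move_arm", "kwargs": {
  "commands": "0 0 0 -0.0006 -0.0019 0.0002 1;0 0 0 -0.0012 -0.0038 0.0004 1;0 0 0 -0.0012 -0.0038 0.0004 1"
}}

```text
time_s: 9.2
position: [0.7001, 0.0621, 0.1901]
eef_rot: [0.492, 3.095, 0.012]
ft_force: [-0.6, 4.3, 16.2]
width: 0.0096
grip_force: 62.3
```

>>> {"fn": "move_arm", "kwargs": {
  "commands": "0 0 0 -0.0012 -0.0038 -0.002 1;0 0 0 -0.0018 -0.0057 -0.003 1;0 0 0 -0.0018 -0.0057 -0.003 1"
}}

```text
time_s: 9.5
position: [0.6998, 0.061, 0.1902]
eef_rot: [0.488, 3.093, 0.023]
ft_force: [-2.3, 10.5, 25.5]
width: 0.01
grip_force: 63.3
```

It is at the stop: the force rises and the tool no longer moves. I release and go up.

>>> {"fn": "move_arm", "kwargs": {
  "commands": "0 0 0 0.0012 0.0038 0.003 1;0 0 0 0.0012 0.0038 0.003 0.6;0 0 0 0.0012 0.0038 0.003 0.5;0 0 0 0.0012 0.0038 0.003 0.5;0 0 0 0.0012 0.0038 0.04 0.5;0 0 0 0.0012 0.0038 0.09 0.5;0 0 0 0.0012 0.0038 0.14 0.5;0 0 0 0.0012 0.0038 0.19 0.5;0 0 0 0.0012 0.0038 0.2 0.5"
}}

```text
time_s: 10.4
position: [0.6984, 0.0554, 0.3885]
eef_rot: [0.497, 3.092, 0.002]
ft_force: [0.0, -0.0, 0.1]
width: 0.0431
grip_force: 0.0
```

>>> {"fn": "move_arm", "kwargs": {
  "commands": "0 0 0 -0.04 -0.04 0.01 0.5;0 0 0 -0.08 -0.08 0.01 0.5;0 0 0 -0.12 -0.12 0.01 0.5;0 0 0 -0.16 -0.16 0.01 0.5;0 0 0 -0.2 -0.2 0.01 0.5;0 0 0 -0.2 -0.2 0.01 0.5"
}}

```text
time_s: 11.0
position: [0.4929, -0.1467, 0.3905]
eef_rot: [-0.503, -3.098, 0.001]
ft_force: [-0.2, -0.9, 0.3]
width: 0.043
grip_force: 0.0
```

Run:
```python
from h import *
np.set_printoptions(precision=4,suppress=True)
p,d=read_camera("scene");q,e=read_camera("top")
cv2.imwrite("pics/c4.png",cv2.resize(np.hstack([p[60:270,180:390],q[40:250,140:350]]),(800,400),interpolation=2))
X=np.array([.309,.951]);Y=np.array([-.951,.309])
for n,im,D in(("scene",p,d),("top",q,e)):
    for s,c,pts in blobs(red(im)):
        pts=pts[D[pts[:,1],pts[:,0]]>0];P=deep(n,pts,D);w=P[:,:2]-[.521,.131];P=np.c_[w@X,w@Y,P[:,2]]
        print(n,s,np.median(P,0),np.percentile(P,5,0),np.percentile(P,95,0))
```

```text
scene [448  13  13   8  79] [0.3444 0.6591 0.1898] [ 0.3291  0.6412 -0.267 ] [0.5137 1.5276 0.1913]
scene [289  99  19  46 227] [ 0.0304 -0.0078  0.3148] [ 0.0263 -0.0577  0.3128] [0.0341 0.0497 0.3166]
scene [359 151  29  24 469] [0.1996 0.1189 0.11  ] [0.1737 0.0936 0.1079] [0.225  0.1458 0.1122]
scene [366 184  13  12 127] [ 0.1994 -0.0076  0.1701] [ 0.1881 -0.0197  0.0656] [0.2103 0.0892 0.1718]
scene [243 201  19  47 240] [-0.0102 -0.1675  0.1888] [-0.0151 -0.2106  0.1862] [-0.0061 -0.1212  0.1906]
top [249  98  14  34 111] [-0.0116 -0.1687  0.1886] [-0.0144 -0.2036  0.1866] [-0.0086 -0.1346  0.1907]
top [189 139  26  65 334] [0.0282 0.0051 0.3143] [ 0.0249 -0.0472  0.312 ] [0.0321 0.055  0.3161]
top [131 155  13  11 104] [ 0.1969 -0.0045  0.1699] [ 0.187  -0.0134  0.1677] [0.2077 0.0056 0.1718]
top [108 205  33  32 621] [0.1983 0.1236 0.1101] [0.1738 0.0994 0.1077] [0.223  0.1482 0.1121]
```

View pics/c4.png

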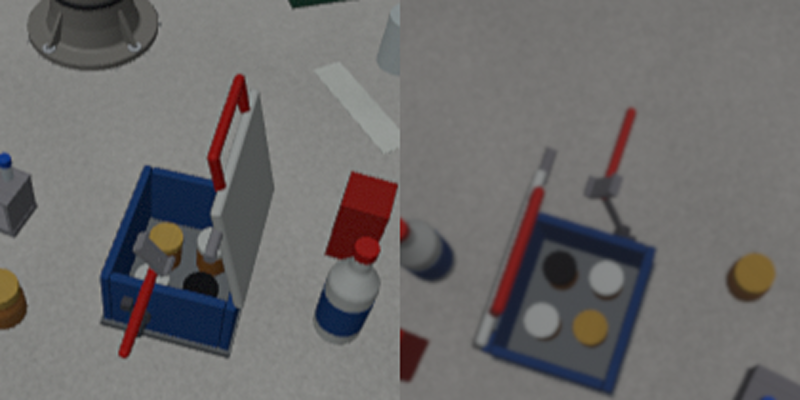

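The peg is at chest x −10 mm, z 183 mm: upright at its stop. The lid holds at about 1.31 rad with the bar at (0.530, 0.159, 0.309). I regrasp the bar.

>>> {"fn": "move_arm", "kwargs": {
  "commands": "0 0 0 0.006 0.05 0 0.5;0 0 0 0.012 0.1 0 0.5;0 0 0 0.018 0.15 0 0.5;0 0 0 0.024 0.2 0 0.5;0 0 0 0.03 0.25 0 0.5;0 0 0 0.037 0.3 0 0.5;0 0 0 0.037 0.306 0 0.5;0 0 0 0.037 0.306 0 0.5"
}}

```text
time_s: 11.9
position: [0.533, 0.1659, 0.3897]
eef_rot: [-0.487, -3.101, 0.003]
ft_force: [1.1, -1.1, 0.6]
width: 0.0427
grip_force: 0.0
```

>>> {"fn": "move_arm", "kwargs": {
  "commands": "0 0 0 -0.003 -0.007 0 0.5;0 0 0 -0.003 -0.007 -0.04 0.5;0 0 0 -0.003 -0.007 -0.077 0.5;0 0 0 -0.003 -0.007 -0.077 0.5;0 0 0 -0.003 -0.007 -0.077 0.8;0 0 0 -0.003 -0.007 -0.077 1;0 0 0 -0.003 -0.007 -0.077 1;0 0 0 -0.003 -0.007 -0.077 1;0 0 0 -0.003 -0.007 -0.077 1"
}}

```text
time_s: 12.8
position: [0.5321, 0.1556, 0.3174]
eef_rot: [0.496, 3.098, 0.003]
ft_force: [0.6, -1.1, 6.9]
width: 0.0096
grip_force: 58.8
```

>>> {"fn": "move_arm", "kwargs": {
  "commands": "0 0 0 -0.0037 -0.0113 -0.0036 1;0 0 0 -0.0071 -0.022 -0.0079 1;0 0 0 -0.0105 -0.0323 -0.0128 1;0 0 0 -0.0138 -0.0425 -0.0183 1;0 0 0 -0.017 -0.0523 -0.0245 1;0 0 0 -0.019 -0.0586 -0.029 1;0 0 0 -0.021 -0.0648 -0.0337 1;0 0 0 -0.021 -0.0648 -0.0337 1"
}}

```text
time_s: 13.6
position: [0.5106, 0.0893, 0.2816]
eef_rot: [0.498, 3.099, -0.002]
ft_force: [2.6, -3.8, 3.0]
width: 0.0097
grip_force: 62.0
```

>>> {"fn": "move_arm", "kwargs": {
  "commands": "0 0 0 -0.001 -0.003 -0.0025 1;0 0 0 -0.0019 -0.0059 -0.005 1;0 0 0 -0.0019 -0.0059 -0.005 0.6;0 0 0 -0.0019 -0.0059 -0.005 0.4;0 0 0 -0.0019 -0.0059 -0.005 0.4;0 0 0 -0.0019 -0.0059 0.02 0.4;0 0 0 -0.0019 -0.0059 0.06 0.4;0 0 0 -0.0019 -0.0059 0.1 0.4"
}}

```text
time_s: 14.4
position: [0.5069, 0.086, 0.3814]
eef_rot: [-0.494, -3.1, 0.001]
ft_force: [1.2, 0.6, -0.6]
width: 0.0509
grip_force: 0.0
```

>>> {"fn": "move_arm", "kwargs": {
  "commands": "0 0 0 -0.01 -0.05 0.01 0.4;0 0 0 -0.02 -0.1 0.01 0.4;0 0 0 -0.03 -0.15 0.01 0.4;0 0 0 -0.04 -0.2 0.01 0.4;0 0 0 -0.05 -0.25 0.01 0.4;0 0 0 -0.05 -0.25 0.01 0.4;0 0 0 -0.05 -0.25 0.01 0.4;0 0 0 -0.05 -0.25 0.01 0.4"
}}

```text
time_s: 15.2
position: [0.4583, -0.1627, 0.3907]
eef_rot: [-0.492, -3.102, -0.002]
ft_force: [0.1, 0.3, -0.4]
width: 0.0514
grip_force: 0.0
```

Run:
```python
from h import *
np.set_printoptions(precision=4,suppress=True)
p,d=read_camera("scene");q,e=read_camera("top")
cv2.imwrite("pics/c5.png",cv2.resize(np.hstack([p[80:290,150:360],q[40:250,140:350]]),(800,400),interpolation=2))
X=np.array([.309,.951]);Y=np.array([-.951,.309])
for n,im,D in(("scene",p,d),("top",q,e)):
    for s,c,pts in blobs(red(im)):
        pts=pts[D[pts[:,1],pts[:,0]]>0];P=deep(n,pts,D);w=P[:,:2]-[.521,.131];P=np.c_[w@X,w@Y,P[:,2]]
        print(n,s,np.median(P,0),np.percentile(P,5,0),np.percentile(P,95,0))
```

```text
scene [448  13  13   8  77] [0.3458 0.6595 0.1899] [ 0.3292  0.6412 -0.2676] [0.5157 1.5323 0.1923]
scene [246 107  21  56 275] [-0.0486 -0.032   0.2728] [-0.0543 -0.0609  0.2473] [-0.0274  0.0464  0.2753]
scene [267 110  11  14  52] [-0.0347  0.0516  0.2553] [-0.0437  0.0489  0.2438] [-0.0251  0.0548  0.2673]
scene [359 151  29  24 466] [0.1996 0.1195 0.1101] [0.1738 0.0938 0.108 ] [0.2248 0.1451 0.1124]
scene [366 184  13  12 125] [ 0.1993 -0.0077  0.1701] [ 0.188  -0.0198  0.0654] [0.2104 0.0887 0.1719]
scene [243 201  19  47 233] [-0.0104 -0.1676  0.1886] [-0.015  -0.2104  0.1865] [-0.0065 -0.1215  0.1908]
top [249  98  14  33 109] [-0.0115 -0.1695  0.1888] [-0.0145 -0.2036  0.1869] [-0.0085 -0.1361  0.1906]
top [132 155  12  11 102] [ 0.1969 -0.0045  0.1699] [ 0.1877 -0.0135  0.1681] [0.2064 0.0054 0.172 ]
top [237 159  23  62 293] [-0.0521  0.0063  0.2732] [-0.0557 -0.0494  0.271 ] [-0.0484  0.0543  0.275 ]
top [108 205  33  32 615] [0.1985 0.1241 0.11  ] [0.174  0.0995 0.1076] [0.2232 0.1483 0.1121]
```

View pics/c5.png

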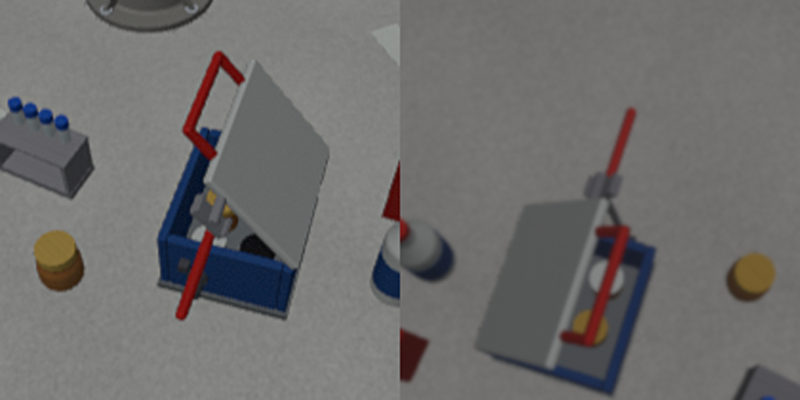

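The lid rests on the stay: the bar at chest (−50, 0, 268) mm means 0.87 rad. I wait a second, confirm it is steady, and hand in.

>>> {"fn": "move_arm", "kwargs": {
  "commands": "0 0 0 0 0 0 0.4;0 0 0 0 0 0 0.4;0 0 0 0 0 0 0.4;0 0 0 0 0 0 0.4;0 0 0 0 0 0 0.4;0 0 0 0 0 0 0.4;0 0 0 0 0 0 0.4;0 0 0 0 0 0 0.4;0 0 0 0 0 0 0.4;0 0 0 0 0 0 0.4"
}}

```text
time_s: 16.3
position: [0.4578, -0.1647, 0.391]
eef_rot: [0.496, 3.102, 0.0]
ft_force: [0.6, 0.0, 0.2]
width: 0.0511
grip_force: 0.0
```

Run:
```python
from h import *
q,e=read_camera("top")
for s,c,pts in blobs(red(q)):
    P=deep("top",pts,e);print(s,np.median(P[:,2]))
    if s[0]==237: z=np.median(P[:,2])
if abs(z-.273)<.003: print(hand_in())
```

```text
[249  98  14  34 110] 0.1887240537221579
[132 155  12  11 102] 0.1699444859354854
[237 159  23  62 298] 0.27314512308013905
[108 205  33  32 616] 0.10991295032083892
the job is handed in; nothing more can be done
None
```

The chest lid is propped open on the upright stay at about 0.87 rad and held steady for a second with the gripper clear; the job was handed in at about 16 s, with the bottle, jar, carton and rack never touched.

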